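# Lock the herb cup into the steamer head

## Robot

A 7-joint arm with a two-finger parallel gripper is mounted at the origin on a cart in front of the work surface, level with it; the furniture and walls round the work are solid. World frame = base frame: x ahead of the robot, y to its left, z up, the work surface at z = 0. Lengths are in m, angles in rad, forces in N, time in s.
With the tool pointing down it reaches from about 0.35 to 0.9 m from the base axis. Payload 19.9 kg.
Tool frame: the origin (TCP) lies midway between the tips of the shut fingers; the grasp point (between the pads) lies 19 mm behind it; z points along the fingers, y is the line along which they close (so a half turn about z gives the same grasp; the last joint's range is limited). The gripper opens to 85 mm and grips with 20 to 120 N. Pads are 22 mm wide; open, the fingers measure 114 mm over their backs; the gripper's body (76 mm by 85 mm) begins 54 mm behind the grasp point. The pads swing forward as they close: fully open they stand 13 mm farther back than shut.
Start: joints at [1.153, 0.417, -0.01, 1.614, 0.005, 1.111, -0.053], TCP at [0.229, -0.581, 0.231] pointing down, gripper open.
Joint ranges: [-2.81, 2.81], [-0.39, 2.02], [-1.27, 1.25], [0.06, 2.57], [-1.19, 4.33], [0.19, 2], [-2.82, 2.82]. Speed limits (rad/s): [1.89, 1.89, 2.39, 2.39, 3.01, 3.01, 3.01].

## Interface

Orientations are given as [roll, pitch, yaw] about the fixed x, y, z axes, in that order (R = Rz(yaw) Ry(pitch) Rx(roll)).
In Python, from bench import bot gives the robot as it stands.
- The arm moves only by the shell command python3 drive.py 'ROWS' [OPENING] [FORCE]. ROWS is rows parted by semicolons, their numbers by spaces, 1 to 20 of them, each of 6 numbers: dx, dy, dz in m, then a rotation vector rx, ry, rz in rad; each row is the pose to reach, as a shift and turn from the pose commanded when the command began, along the tool's axes at that moment; what a row does not reach only later rows make up. A row lasts 1/10 s, in which the tool goes at most 0.05 m and 0.15 rad, less where a joint would pass 70% of its speed; a pose out of reach is approached as far as the arm can. OPENING is the opening from 0.0 (shut) to 1.0 (fully open), set as the command begins (- or left out keeps the last). The fingers move at their own pace and stop on an object; FORCE is the grip in N (left out, the last holds). Time passes only in rows, so rows that do not move let the fingers close. It prints the time, the measured TCP pose, the force, the opening and the grip force at its end.
- bot.get_state(): the state, without advancing time (a new reading comes with each control period).
- bot.camera(name): name is "scene" or "top"; returns the picture (480x640x3 uint8, blue, green, red); there is no depth.
- bot.camera_model(name): a dict with "fx", "fy", "cx", "cy" (pixels), "extrinsics" (4x4, takes a point from camera to world coordinates). Camera axes: x right, y up, looking along -z (the intrinsics and any distortion apply to the point x, -y, -z); pixel columns grow to the right and rows downward; lengths in m; the calibration is good to about 2 mm. A picture is of the moment at which its call begins. camera_model takes no time and is no camera call.
- bot.sign_off(): hands the job in; it is judged then, once.
The state is a dict: "time_s": time; "joint_pos": joint angles; "dq": joint speeds; "effort": joint torques, N m; "tcp_pos": TCP position; "eef_rot": TCP orientation; "force": force on the tool from outside, world axes, zero at the start; "moment": the same for the moment, N m; "finger_gap": opening from 0.0 (shut) to 1.0 (fully open); "finger_force": force on a finger pad.
Only numpy, scipy, OpenCV 4.12 (cv2) and the standard library are available. Lean on these libraries where they do the work, as an engineer would, in place of code of your own. Each camera call takes 0.05 s, during which the arm holds its last target. There are 200 camera calls.

## Task

Fit the herb cup to the facial steamer: carry it by its handle, raise it under the head so that its three lugs go up through the collar's slots (you must feel for them), and turn it anticlockwise as seen from above until the lugs drop into their pockets. The handle ends up close beside the guard bar, where a finger no longer fits between them, so the last part of the turn is best pushed from behind with the handle let go. Leave the cup hanging locked and level, and do not disturb the other things on the table.

Things in the scene. Friction and masses are not known exactly. Their poses are not given: they have to be found in the camera images.
- herb_cup: loose steel cup, 64 mm wide, 60 mm tall, about 0.16 kg, open on top, standing on the table. Origin: centre of its underside; z up. Its rim tapers to 59 mm. Its handle points along its own -x axis: a thin shank, then a black bar 12 mm wide (y) and 18 mm tall, from 50 to 125 mm out from the cup's axis
- cup_handle (a point): grip point in the middle of the cup's handle bar: 95 mm out from the cup's axis, 22 mm above its underside; axes as the cup's
- cup_lug (a point): tip of the lug above the handle. Three round lugs 8 mm thick, their centres 52 mm above the cup's underside, reach out to 45 mm from its axis, one directly above the handle, the others 120 deg either side
- mount (a point): on the vertical axis of the steamer's bayonet collar (a steel ring 106 mm wide, 26 mm tall), level with the collar's underside, 130 mm above the table. Axes as the fixed steamer's: -x is its open front, the column is at +x, z up. Inside is a ring of ledges, 68 mm inner diameter, with three slots that open downward; a cup in it has 2 mm of play to any side
- slot_mean (a point): mean place of a slot: the three slots are 24 deg wide, 120 deg apart, this one on average +130 deg about z from the mount's x axis, but the collar is clocked up to 0.3 rad either way (not reported): probe by touch. Off a slot the lugs meet the collar's underside when the cup's underside is 56 mm below the mount; in a slot it rises freely
- plate_under (a point): underside of the head plate, which shuts the collar 26 mm above the mount; the plate is 12 mm thick, its bracket's top 44 mm above the mount. A cup in the slots rises until its rim meets the plate (cup's underside 34 mm below the mount). The lugs clear the ledges when it is less than 40 mm below; only then can it turn
- locked (a point): where the centre of the cup's underside is when locked, 44 mm below the mount. From the slot's middle the cup turns anticlockwise seen from above (clockwise is blocked) 61 deg to a hard stop. From 18 deg on, the ledges carry it if let go (underside 40 mm below the mount); in the last 5 deg the lugs drop 4 mm into pockets. It turns easily, about 1 N at the handle
- guard_mean (a point): mean place of the outer end of the guard bar, a steel bar 6 mm thick, 16 mm tall, fixed to the collar and clocked with it, at the handle's height (14 to 30 mm below the mount). It reaches radially from 54 to 122 mm from the axis, beside the handle's final place, 2 mm beyond it: fingers round the handle meet it before the lugs drop
- column (a point): top of the steamer's column, 60 x 90 mm, 190 mm above the table, its axis 125 mm behind the mount's; a nozzle on it reaches 240 mm. The base is 225 x 150 mm, 21 mm tall, from 53 mm in front of the mount's axis to 173 mm behind it
- measure_cup: clear measuring cup, 46 mm wide, 57 mm tall, bystander; origin at the centre of its underside
- mask_pot: dark jar with lid, 69 mm wide, 55 mm tall, bystander; origin at the centre of its underside
- oil_dropper: amber dropper bottle, 33 mm wide, 102 mm tall, bystander; origin at the centre of its underside
- cream_pot_b: small pale jar with lid, 53 mm wide, 50 mm tall, bystander; origin at the centre of its underside

How it is judged:
By the outcome, as a careful person would: the job done as asked, in the order asked, and still so for the second after the job is handed in, with the robot touching nothing.
It also fails if it takes over 61 s, if anything falls off the work surface, if the arm or the gripper's body presses on something with over 40 N, if the wrist force passes 120 N, or if a joint passes its speed limit or range.

## Working session

There is one attempt and no reset: what is moved stays moved. The work goes in short steps, Python scripts to look and compute and a shell command to move; the robot and the scene stay as the last step left them, time stands still between calls to the robot, and variables do not carry over. Pictures are saved under pics/ and viewed, at most 10 in all, crops included, and the job is handed in when it is done.

```bash
ls; mkdir -p pics
python3 - <<'E'
from bench import bot
import cv2,json
for n in("scene","top"):
    cv2.imwrite(f"pics/{n}0.png",bot.camera(n)); m=bot.camera_model(n); print(n,{k:(v.tolist() if hasattr(v,'tolist') else v) for k,v in m.items()})
s=bot.get_state();print(s)
E
```

```text
bench.py
drive.py
pics
scene {'fx': 516.2974001907711, 'fy': 516.2974001907711, 'cx': 318.80715639882783, 'cy': 234.08936217656267, 'extrinsics': [[-0.618240329521632, 0.4992673281846167, -0.607051093368901, -0.11254448549105095], [-0.7859038305703817, -0.38129164202276494, 0.48679754808173015, 0.5765293691503254], [0.01157860301524487, 0.778041656166929, 0.6281059761069285, 0.8878563045364701], [0.0, 0.0, 0.0, 1.0]]}
top {'fx': 446.59654989177517, 'fy': 446.59654989177517, 'cx': 320.28983323926343, 'cy': 233.05831842283936, 'extrinsics': [[-0.028680342553272967, 0.9904477013312767, -0.13487323262462866, 0.4176087076391138], [-0.9995551201138654, -0.027312224544378174, 0.011983498846051622, 0.015058748663465241], [0.008185340871507832, 0.13515692108814753, 0.990790395026511, 1.2401607569683217], [0.0, 0.0, 0.0, 1.0]]}
{'time_s': 0.1, 'joint_pos': array([ 1.15352593,  0.41790899, -0.01031704,  1.61412982,  0.0047225 ,
        1.11069236, -0.05299319]), 'dq': array([-0.00065797, -0.00111964,  0.00057604, -0.0019313 , -0.00092847,
        0.00040144,  0.00103618]), 'effort': array([ 3.56573844e-03, -8.65812707e+01,  6.81580938e-01, -4.35624003e+01,
        1.92896475e-02,  4.91231825e-03,  2.69113286e-05]), 'tcp_pos': array([ 0.2292443 , -0.58109616,  0.23071941]), 'eef_rot': array([-3.14048202e+00,  1.00907591e-04,  3.75808155e-01]), 'force': array([-0.31935195, -0.49334775, -0.7196367 ]), 'moment': array([-5.95968980e-05,  1.08184042e-01,  7.18735219e-03]), 'finger_force': 0.0, 'finger_gap': 0.9987421232868593}
```

View pics/scene0.png

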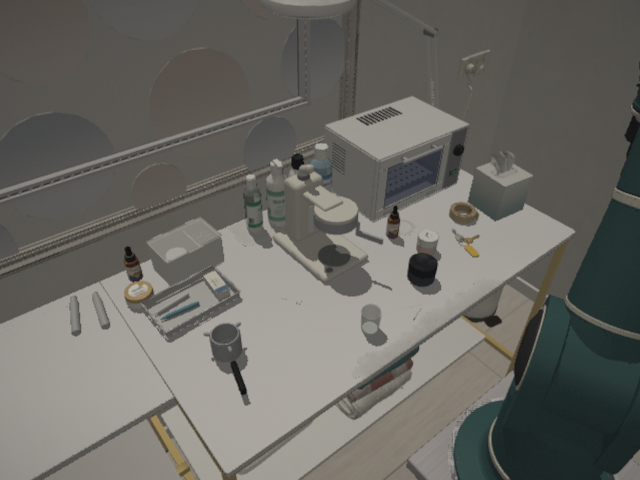

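View pics/top0.png

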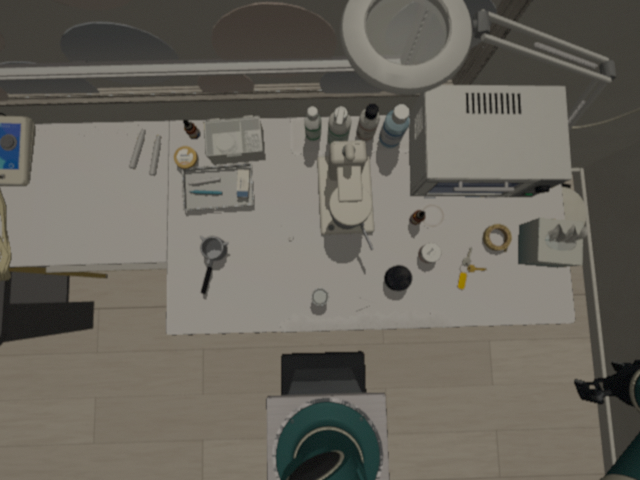

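The scene view shows the cup at about (226,342) with its handle tip at (243,390). The steamer head is at about (335,212), and the guard bar at about (368,237). In the top view the cup is at (213,248), its handle at (206,280), the head at (350,205) and the guard tip at (370,242). I'll enlarge both areas next.

Run:
```python
import cv2,numpy as np
s=cv2.imread('pics/scene0.png');t=cv2.imread('pics/top0.png')
def c(im,x,y,w,h,k):return cv2.resize(im[y:y+h,x:x+w],(w*k,h*k),interpolation=cv2.INTER_CUBIC)
a=np.vstack([c(s,290,180,100,75,4),c(t,310,175,100,75,4)])
b=np.vstack([c(s,185,315,100,85,4)[:300],c(t,170,225,100,75,4)])
m=np.hstack([a,b]);m=cv2.convertScaleAbs(m,alpha=1.3)
cv2.imwrite('pics/mos.png',m)
```

```text
(no output)
```

View pics/mos.png

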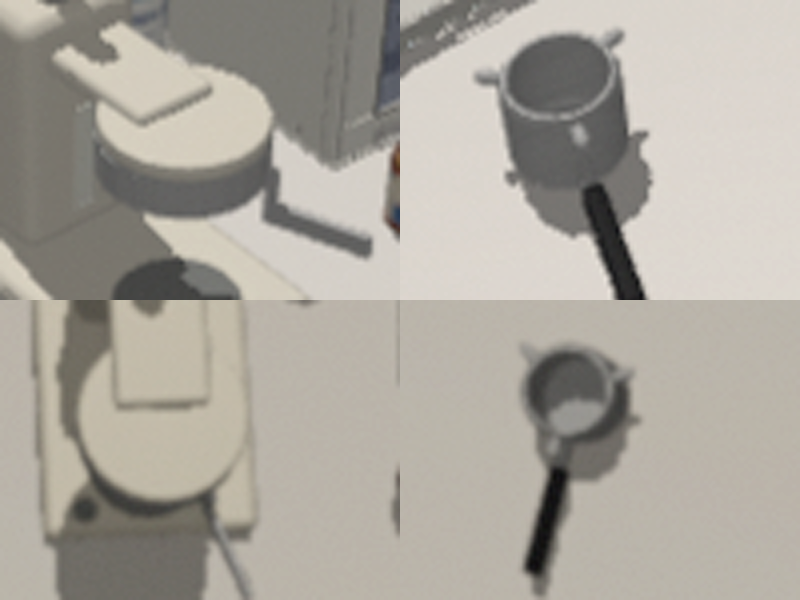

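The mosaic (4x) has the steamer on the left and the cup on the right. Each panel shows scene above and top below.
- **Plate:** the disc's left and right edges are at mosaic u=96 and 272 in the scene view, and u=78 and 248 in the top view.
- **Guard bar:** it runs from (270,205) to (372,245) in the scene view, and from (210,500) to beyond (248,598) in the top view.
- **Cup:** its rim ellipse is centred at about (556,76), with lug tips at (482,76), (618,36) and (580,132). The black handle is clear in both views.

Next I'll measure from masks and edges.

```bash
cat > h.py <<'E'
import cv2,numpy as np
from bench import bot
from scipy.optimize import least_squares
M={n:bot.camera_model(n) for n in("scene","top")}
def ray(n,p):
    m=M[n];E=np.array(m["extrinsics"]);d=E[:3,:3]@np.array([(p[0]-m["cx"])/m["fx"],-(p[1]-m["cy"])/m["fy"],-1.]);return E[:3,3],d/np.linalg.norm(d)
def onz(n,p,z):
    o,d=ray(n,p);return o+d*(z-o[2])/d[2]
def tri(ps,pt):
    o1,d1=ray("scene",ps);o2,d2=ray("top",pt);A=np.array([d1,-d2]).T;s=np.linalg.lstsq(A,o2-o1,rcond=None)[0]
    a,b=o1+s[0]*d1,o2+s[1]*d2;return (a+b)/2,np.linalg.norm(a-b)
def proj(n,P):
    m=M[n];E=np.array(m["extrinsics"]);q=E[:3,:3].T@(np.array(P)-E[:3,3]);return np.array([m["cx"]-m["fx"]*q[0]/q[2],m["cy"]+m["fy"]*q[1]/q[2]])
def blob(im,box,thr):   # dark blob: ends of its axis and centroid
    x,y,w,h=box;k=(im[y:y+h,x:x+w].max(2)<thr).astype(np.uint8)
    n,l,st,c=cv2.connectedComponentsWithStats(k);i=1+np.argmax(st[1:,4]);p=np.argwhere(l==i)[:,::-1].astype(float)+[x,y]
    c=p.mean(0);v=np.linalg.svd(p-c,full_matrices=False)[2][0];s=(p-c)@v
    return c,c+v*s.min(),c+v*s.max(),len(p)
def circ(P):
    P=np.array(P);f=lambda q:np.hypot(P[:,0]-q[0],P[:,1]-q[1])-q[2]
    r=least_squares(f,[*P[:,:2].mean(0),.04],loss='soft_l1',f_scale=.001);return r.x,np.abs(f(r.x)).mean()
E
python3 - <<'E'
from h import *
s=cv2.imread('pics/scene0.png');t=cv2.imread('pics/top0.png')
bs=blob(s,(225,355,30,45),45);bt=blob(t,(195,255,30,45),55)
print(bs,bt)
e=[tri(bs[i],bt[i]) for i in(0,)]
ends=[]
for a in bs[1:3]:
    b=min(bt[1:3],key=lambda b:tri(a,b)[1]);ends.append(tri(a,b)); 
print('handle c',e,'ends',ends)
# rim lugs in scene (mosaic->px)
ms=lambda u,v:(185+(u-400)/4-.5,315+v/4-.5); mt=lambda u,v:(170+(u-400)/4-.5,225+(v-300)/4-.5)
for nm,a in(('L',(480,76)),('R',(622,36)),('H',(580,138))):print(nm,onz('scene',ms(*a),.052))
for nm,a in(('L',(523,348)),('R',(632,374)),):print(nm,'top',onz('top',mt(*a),.052))
# plate
def rim(n,im,c,ang,rr,z):
    g=cv2.GaussianBlur(im,(0,0),.8).astype(float).sum(2)
    out=[];C=np.array(c)
    return g
E
python3 - <<'E'
import cv2,numpy as np
s=cv2.imread('pics/scene0.png');t=cv2.imread('pics/top0.png')
def c(im,x,y,w,h,k):
    o=cv2.resize(im[y:y+h,x:x+w],(w*k,h*k),interpolation=cv2.INTER_CUBIC)
    for i in range(0,w,10):cv2.line(o,(i*k,0),(i*k,4),(0,0,255),1);cv2.putText(o,str(x+i),(i*k,14),0,.35,(0,0,255))
    for i in range(10,h,10):cv2.line(o,(0,i*k),(4,i*k),(0,0,255),1);cv2.putText(o,str(y+i),(6,i*k+3),0,.35,(0,0,255))
    return cv2.convertScaleAbs(o,alpha=1.3)
cv2.imwrite('pics/st.png',np.hstack([c(s,309,190,80,60,5),c(t,325,175,57,86,7)[:600,:400]]) if 0 else np.hstack([np.vstack([c(s,309,190,80,60,5),np.zeros((300,400,3),np.uint8)]),c(t,325,178,57,86,7)[:600,:400]]))
E
```

```text
(array([238.15816327, 377.24489796]), array([232.51647507, 361.16969596]), array([243.9245852, 393.6755113]), 196) (array([206.46341463, 279.43902439]), array([209.90999237, 265.97695612]), array([202.99203649, 292.99796117]), 123)
handle c [(array([0.46530801, 0.31216727, 0.02296891]), np.float64(0.0005098151406300061))] ends [(array([0.50149468, 0.30224846, 0.02825064]), np.float64(0.001687512473928772)), (array([0.4290085 , 0.32203793, 0.01901479]), np.float64(0.00012969422937843844))]
L [0.58121637 0.32015975 0.052     ]
R [0.55971278 0.2476939  0.052     ]
H [0.51477998 0.29974852 0.052     ]
L top [0.57891283 0.32212443 0.052     ]
R top [0.559381   0.24935277 0.052     ]
```

View pics/st.png

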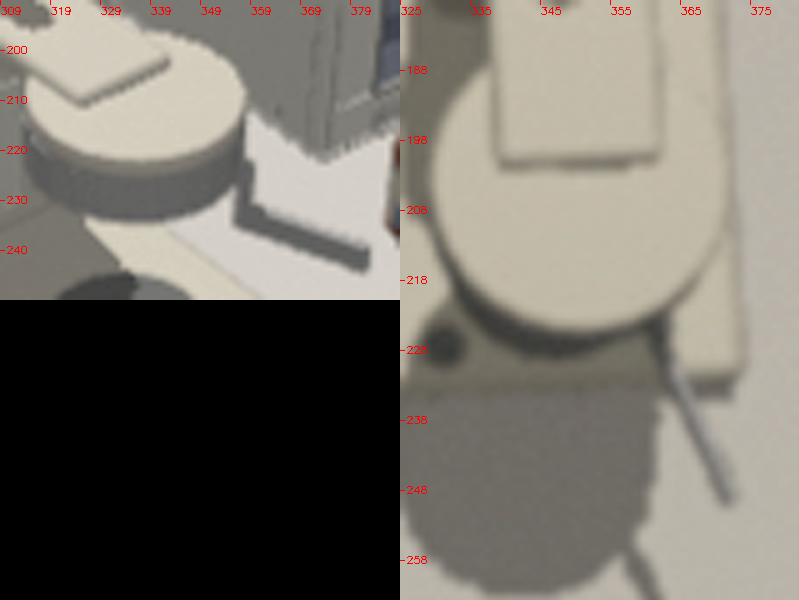

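This crop has pixel ticks: the plate's rim and the guard bar are clear in both views. In the scene view the guard tip is at about (382.5,239), and in the top view at about (371.5,249).

Run:
```python
from h import *
S=lambda u,v:(309+u/5-.5,190+v/5-.5); T=lambda u,v:(325+(u-400)/7-.5,178+v/7-.5)
sp=[(27,108),(80,153),(137,161),(190,152),(235,122),(247,95),(238,72),(215,48)]
tp=[(434,175),(438,215),(460,265),(510,315),(570,332),(630,325),(690,280),(725,225),(728,180)]
for z in(.16,.168,.176):
    a=circ([onz('scene',S(*p),z) for p in sp]);b=circ([onz('top',T(*p),z) for p in tp]);print(z,a,b)
print('tip',tri(S(368,248),T(732,500)))
g=[onz('top',T(*p),.116)[:2] for p in((684,392),(706,440),(732,500))];print('guard top',g)
g2=[onz('scene',S(*p),.116)[:2] for p in((260,207),(310,227),(368,248))];print('guard scene',g2)
# base edge / yaw: bracket sides, base right edge in top
for p,z in(((498,160),.174),((660,155),.174),((738,370),.021),((722,60),.021),((498,20),.174),((660,20),.174)):print(p,onz('top',T(*p),z))
```

```text
0.16 (array([ 0.64601003, -0.0808491 ,  0.05416642]), np.float64(0.0007860662831251078)) (array([ 0.63439114, -0.07425307,  0.05175695]), np.float64(0.0004334983807990564))
0.168 (array([ 0.63767109, -0.07362413,  0.05357006]), np.float64(0.0007774417243302124)) (array([ 0.63278612, -0.07359104,  0.05137332]), np.float64(0.00043058940523178))
0.176 (array([ 0.62933221, -0.06639914,  0.05297376]), np.float64(0.0007688164597284891)) (array([ 0.63118109, -0.07292901,  0.0509897 ]), np.float64(0.0004276776177064305))
tip (array([ 0.52664237, -0.12758215,  0.11743544]), np.float64(0.000726468755219929))
guard top [array([ 0.56636601, -0.11231573]), array([ 0.54860329, -0.11955192]), array([ 0.52651635, -0.12801325])]
guard scene [array([ 0.58222779, -0.10882643]), array([ 0.55634244, -0.11756853]), array([ 0.52809462, -0.12864063])]
(498, 160) [ 0.64183932 -0.04446067  0.174     ]
(660, 155) [ 0.64209235 -0.10090314  0.174     ]
(738, 370) [ 0.58709676 -0.14475305  0.021     ]
(722, 60) [ 0.71233003 -0.14393321  0.021     ]
(498, 20) [ 0.69175907 -0.04616851  0.174     ]
(660, 20) [ 0.69025173 -0.1028889   0.174     ]
```

```bash
cat > g.py <<'E'
import sys,numpy as np
from bench import bot
from scipy.spatial.transform import Rotation as Ro
def Rt(phi,al):
    p,a=np.radians([phi,al]);h=np.array([np.cos(p),np.sin(p),0]);z=np.array([0,0,1.])
    return np.array([np.cos(a)*h-np.sin(a)*z,-np.cross(z,h),-np.cos(a)*z-np.sin(a)*h]).T
def rel(G,phi,al):   # G: grasp point wanted; prints the row in tool axes
    s=bot.get_state();R=Ro.from_euler('xyz',s['eef_rot']).as_matrix();T=Rt(phi,al)
    d=R.T@(np.array(G)+.019*T[:,2]-s['tcp_pos']);w=Ro.from_matrix(R.T@T).as_rotvec()
    print('row',*np.round(d,4),*np.round(w,3),'| |d| %.3f |w| %.2f'%(np.linalg.norm(d),np.linalg.norm(w)))
def st(): # grasp point, handle heading, tilt
    s=bot.get_state();R=Ro.from_euler('xyz',s['eef_rot']).as_matrix();g=s['tcp_pos']-.019*R[:,2]
    print('t %.1f G'%s['time_s'],np.round(g,4),'phi %.1f roll %.1f tilt %.1f'%(np.degrees(np.arctan2(R[1,0],R[0,0]))%360,np.degrees(R[2,1]),np.degrees(np.arcsin(-R[2,0]))),'F',np.round(s['force'],1),'M',np.round(s['moment'],2),'gap %.3f ff %.0f'%(s['finger_gap'],s['finger_force']))
    return s
if __name__=='__main__':
    st()
    if len(sys.argv)>1:a=list(map(float,sys.argv[1:]));rel(a[:3],a[3],a[4])
E
python3 g.py 0.4102 0.3274 0.16 164.7 20; python3 g.py 0.34 -0.1 0.24 90 0
```

```text
t 0.1 G [ 0.2293 -0.5811  0.2497] phi 21.5 roll -0.1 tilt 0.0 F [-0.3 -0.5 -0.7] M [-0.    0.11  0.01] gap 0.999 ff 0
row 0.507 -0.7747 0.0894 -0.436 -0.146 -2.467 | |d| 0.930 |w| 2.51
t 0.1 G [ 0.2293 -0.5811  0.2497] phi 21.5 roll -0.1 tilt 0.0 F [-0.3 -0.5 -0.7] M [-0.    0.11  0.01] gap 0.999 ff 0
row 0.2796 -0.4069 0.0101 -0.001 -0.001 -1.195 | |d| 0.494 |w| 1.19
```

```bash
M='0.28 -0.407 0 0 0 -1.195'; python3 drive.py '0.28 -0.407 0 0 0 -1.195;0.28 -0.407 0 0 0 -1.195;0.28 -0.407 0 0 0 -1.195;0.28 -0.407 0 0 0 -1.195;0.28 -0.407 0 0 0 -1.195;0.28 -0.407 0 0 0 -1.195;0.28 -0.407 0 0 0 -1.195;0.28 -0.407 0 0 0 -1.195;0.28 -0.407 0 0 0 -1.195;0.28 -0.407 0 0 0 -1.195' 0.6 60; python3 g.py 0.4102 0.3274 0.16 164.7 20
```

```text
time_s: 1.1
tcp_pos: [0.3403, -0.0978, 0.2313]
eef_rot: [3.142, 0.001, 1.572]
force: [1.6, -0.7, -0.1]
finger_gap: 0.603
finger_force: 0.0
t 1.1 G [ 0.3403 -0.0978  0.2503] phi 90.0 roll 0.0 tilt 0.0 F [ 1.6 -0.7 -0.1] M [-0.02 -0.06  0.07] gap 0.603 ff 0
row 0.4234 0.0765 0.0889 -0.228 -0.298 -1.289 | |d| 0.439 |w| 1.34
```

```bash
python3 drive.py '0.423 0.0765 0.089 -0.228 -0.298 -1.289;0.423 0.0765 0.089 -0.228 -0.298 -1.289;0.423 0.0765 0.089 -0.228 -0.298 -1.289;0.423 0.0765 0.089 -0.228 -0.298 -1.289;0.423 0.0765 0.089 -0.228 -0.298 -1.289;0.423 0.0765 0.089 -0.228 -0.298 -1.289;0.423 0.0765 0.089 -0.228 -0.298 -1.289;0.423 0.0765 0.089 -0.228 -0.298 -1.289;0.423 0.0765 0.089 -0.228 -0.298 -1.289;0.423 0.0765 0.089 -0.228 -0.298 -1.289;0.423 0.0765 0.089 -0.228 -0.298 -1.289;0.423 0.0765 0.089 -0.228 -0.298 -1.289' 0.6; python3 g.py 0.4584 0.3143 0.027 164.7 20
```

```text
time_s: 2.3
tcp_pos: [0.4171, 0.322, 0.1423]
eef_rot: [3.141, 0.349, 2.872]
force: [-0.8, -0.3, -0.4]
finger_gap: 0.601
finger_force: 0.0
t 2.3 G [0.4108 0.3237 0.1602] phi 164.6 roll 0.0 tilt 20.0 F [-0.8 -0.3 -0.4] M [0.09 0.34 0.  ] gap 0.601 ff 0
row 0.0002 0.0036 0.1417 -0.001 0.0 -0.002 | |d| 0.142 |w| 0.00
```

```bash
python3 drive.py '0 0 0.05 0 0 0;0 0 0.09 0 0 0;0 0 0.09 0 0 0' ; python3 g.py 0.4584 0.3143 0.027 164.7 20
```

```text
time_s: 2.6
tcp_pos: [0.447, 0.3112, 0.0545]
eef_rot: [-3.137, 0.347, 2.871]
force: [-0.8, -0.3, 0.5]
finger_gap: 0.599
finger_force: 0.0
t 2.6 G [0.4408 0.313  0.0724] phi 164.5 roll -0.2 tilt 19.9 F [-0.8 -0.3  0.5] M [ 0.08  0.35 -0.02] gap 0.599 ff 0
row -0.0003 0.0062 0.0483 -0.006 -0.002 -0.004 | |d| 0.049 |w| 0.01
```

```bash
python3 drive.py '0 0.003 0 0 0 0;0 0.006 0 0 0 0;0 0.006 0 0 0 0' ; python3 g.py 0.4584 0.3143 0.027 164.7 20
```

```text
time_s: 2.9
tcp_pos: [0.4487, 0.3218, 0.0597]
eef_rot: [3.138, 0.351, 2.873]
force: [-0.1, 0.3, 1.0]
finger_gap: 0.602
finger_force: 0.0
t 2.9 G [0.4424 0.3235 0.0776] phi 164.6 roll 0.2 tilt 20.1 F [-0.1  0.3  1. ] M [ 0.09  0.32 -0.05] gap 0.602 ff 0
row 0.0006 -0.0048 0.0536 0.003 0.002 -0.001 | |d| 0.054 |w| 0.00
```

```bash
python3 drive.py '0 0 0 0 0 0;0 0 0 0 0 0;0 0 0 0 0 0;0 0 0 0 0 0;0 0 0 0 0 0' ; python3 g.py 0.4584 0.3143 0.027 164.7 20
```

```text
time_s: 3.4
tcp_pos: [0.4482, 0.3207, 0.0577]
eef_rot: [3.141, 0.349, 2.874]
force: [-0.5, -0.1, -0.1]
finger_gap: 0.601
finger_force: 0.0
t 3.4 G [0.4419 0.3224 0.0756] phi 164.7 roll 0.0 tilt 20.0 F [-0.5 -0.1 -0.1] M [0.09 0.38 0.01] gap 0.601 ff 0
row -0.0003 -0.0035 0.0518 0.0 0.0 -0.001 | |d| 0.052 |w| 0.00
```

```bash
python3 drive.py '0 -0.003 0.02 0 0 0;0 -0.0035 0.04 0 0 0;0 -0.0035 0.052 0 0 0;0 -0.0035 0.052 0 0 0;0 -0.0035 0.052 0 0 0;0 -0.0035 0.052 0 0 0' ; python3 g.py 0.4584 0.3143 0.027 164.7 20
python3 - <<'E'
from h import *
cv2.imwrite('pics/s1.png',cv2.resize(bot.camera('scene')[300:420,170:330],None,fx=4,fy=4,interpolation=cv2.INTER_CUBIC))
E
```

```text
time_s: 4.0
tcp_pos: [0.4645, 0.3132, 0.0096]
eef_rot: [3.14, 0.35, 2.874]
force: [-0.2, 0.4, 0.2]
finger_gap: 0.598
finger_force: 0.0
t 4.0 G [0.4582 0.3149 0.0275] phi 164.7 roll 0.1 tilt 20.0 F [-0.2  0.4  0.2] M [0.11 0.35 0.05] gap 0.598 ff 0
row -0.0002 -0.0005 0.0006 0.001 0.001 -0.001 | |d| 0.001 |w| 0.00
```

View pics/s1.png

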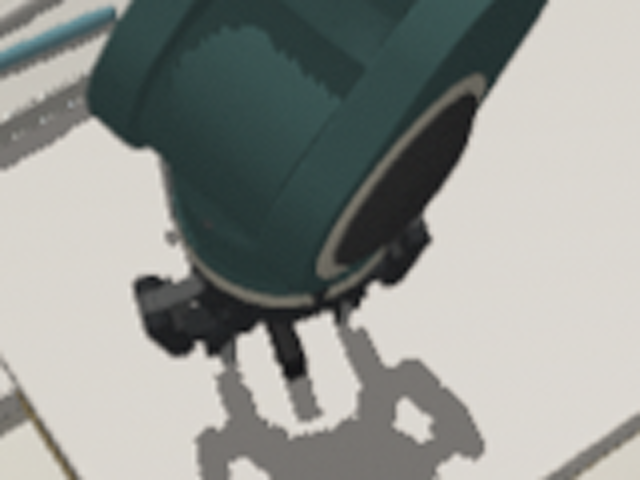

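The picture shows the handle's end at crop (290,365), midway between the open fingers. I'll close on it and lift.

```bash
python3 drive.py '0 0 0 0 0 0;0 0 0 0 0 0;0 0 0 0 0 0;0 0 0 0 0 0;0 0 0 0 0 0' 0 110; python3 g.py; python3 drive.py '0.003 0 -0.01 0 0 0;0.0086 0 -0.0235 0 0 0;0.0086 0 -0.0235 0 0 0;0.0086 0 -0.0235 0 0 0;0.0086 0 -0.0235 0 0 0'; python3 g.py
```

```text
time_s: 4.55
tcp_pos: [0.4645, 0.3127, 0.009]
eef_rot: [3.141, 0.35, 2.874]
force: [-1.5, -0.1, 4.4]
finger_gap: 0.113
finger_force: 108.5
t 4.5 G [0.4583 0.3144 0.0269] phi 164.7 roll 0.0 tilt 20.0 F [-1.5 -0.1  4.4] M [-0.11  0.13 -0.13] gap 0.113 ff 109
time_s: 5.05
tcp_pos: [0.4491, 0.3167, 0.0279]
eef_rot: [3.141, 0.349, 2.874]
force: [0.8, -0.2, -2.2]
finger_gap: 0.121
finger_force: 107.9
t 5.0 G [0.4428 0.3184 0.0458] phi 164.6 roll 0.0 tilt 20.0 F [ 0.8 -0.2 -2.2] M [ 0.17  0.57 -0.01] gap 0.121 ff 108
```

```bash
python3 g.py 0.5172 0.081 0.072 145 20
```

```text
t 5.0 G [0.4428 0.3184 0.0458] phi 164.6 roll 0.0 tilt 20.0 F [ 0.8 -0.2 -2.2] M [ 0.17  0.57 -0.01] gap 0.121 ff 108
row -0.1351 -0.2115 0.0212 0.118 0.0 0.322 | |d| 0.252 |w| 0.34
```

```bash
python3 drive.py '-0.02 -0.02 0 0.012 0 0.03;-0.04 -0.05 0.003 0.024 0 0.07;-0.06 -0.09 0.01 0.047 0 0.14;-0.08 -0.13 0.015 0.07 0 0.2;-0.1 -0.165 0.02 0.09 0 0.25;-0.12 -0.19 0.021 0.11 0 0.3;-0.135 -0.205 0.021 0.118 0 0.322;-0.135 -0.2115 0.0212 0.118 0 0.322;-0.135 -0.2115 0.0212 0.118 0 0.322;-0.135 -0.2115 0.0212 0.118 0 0.322;-0.135 -0.2115 0.0212 0.118 0 0.322;-0.135 -0.2115 0.0212 0.118 0 0.322'; python3 g.py 0.5619 -0.0128 0.072 140.3 20
python3 - <<'E'
from h import *
a=bot.camera('scene');b=bot.camera('top');cv2.imwrite('pics/sw1.png',a);cv2.imwrite('pics/tw1.png',b)
c=lambda i,x,y:cv2.resize(i[y:y+150,x:x+100],None,fx=4,fy=4,interpolation=cv2.INTER_CUBIC)
cv2.imwrite('pics/w1.png',np.hstack([c(a,280,180),c(b,280,150)]))
E
```

```text
time_s: 6.25
tcp_pos: [0.5221, 0.0783, 0.054]
eef_rot: [-3.142, 0.349, 2.532]
force: [-0.3, 0.1, -1.6]
finger_gap: 0.115
finger_force: 107.8
t 6.2 G [0.5168 0.082  0.0719] phi 145.1 roll -0.0 tilt 20.0 F [-0.3  0.1 -1.6] M [ 0.35  0.55 -0.04] gap 0.115 ff 108
row -0.0858 -0.0525 0.0311 0.029 -0.0 0.079 | |d| 0.105 |w| 0.08
```

View pics/w1.png

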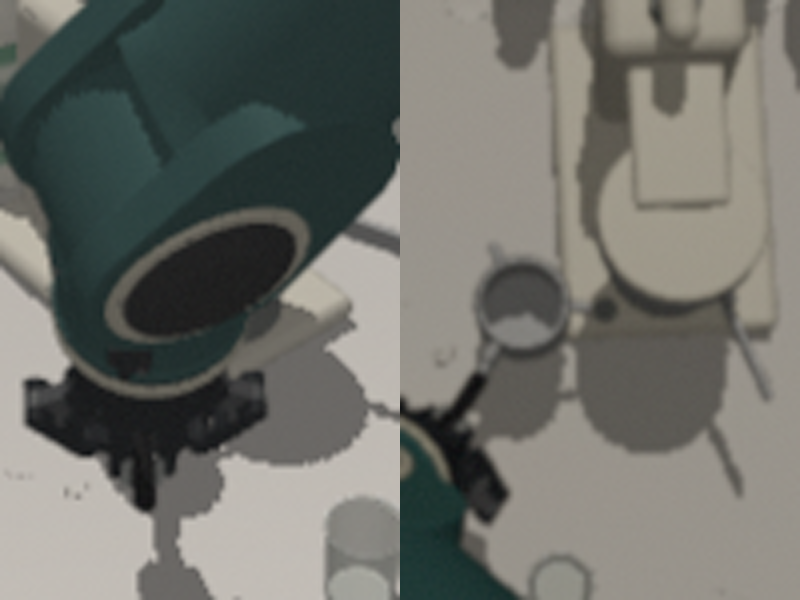

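The left half (scene) is mostly hidden by the wrist. The right half (top) shows the held cup's rim centred at about crop (523,304) and the handle straight in the fingers, with the plate disc centred at about (684,215). I'll compare the camera's position for the cup with the arm's.

```bash
python3 - <<'E'
from h import *
im=cv2.imread('pics/tw1.png');g=cv2.GaussianBlur(im,(0,0),.7).astype(np.float32).sum(2)
def edges(c,r0,r1,angs,sign):
    o=[]
    for a in np.radians(angs):
        r=np.arange(r0,r1,.1,dtype=np.float32);x=(c[0]+r*np.cos(a)).astype(np.float32);y=(c[1]+r*np.sin(a)).astype(np.float32)
        v=cv2.remap(g,x[None],y[None],cv2.INTER_LINEAR)[0];d=np.gradient(v)*sign;o.append((x[d.argmax()],y[d.argmax()]))
    return o
# cup rim outer edge: gray ring -> brighter table
E=edges((310.2,225.5),9,15,[a for a in range(180,360,8) if abs(a-248)>18]+list(range(30,60,6)),1)
for z in(.105,):print('rim',circ([onz('top',p,z) for p in E]))
E=edges((350.7,203.5),17,25,list(range(-10,175,6))+[180,186,192],-1)
E=[p for p in E]
print('plate',circ([onz('top',p,.168) for p in E]))
E
python3 g.py
```

```text
rim (array([0.58644277, 0.02768618, 0.03208289]), np.float64(0.001119394247353964))
plate (array([ 0.63293617, -0.07251224,  0.05025302]), np.float64(0.000773124987841835))
t 6.3 G [0.5169 0.0817 0.0719] phi 145.1 roll -0.0 tilt 20.0 F [ 0.4 -0.9 -1.8] M [ 0.34  0.52 -0.02] gap 0.115 ff 108
```

Run:
```python
from h import *
def run(f,c,z,lugs,skip):
    g=cv2.GaussianBlur(cv2.imread(f),(0,0),.7).astype(np.float32).sum(2);o=[]
    for a in np.radians([a for a in range(180,361,6) if all(abs(a-s)>14 for s in skip)]):
        r=np.arange(9,16,.1,dtype=np.float32);x=(c[0]+r*np.cos(a)).astype(np.float32);y=(c[1]+r*np.sin(a)).astype(np.float32)
        d=np.gradient(cv2.remap(g,x[None],y[None],cv2.INTER_LINEAR)[0]);o.append(onz('top',(x[d.argmax()],y[d.argmax()]),z))
    print('rim',circ(o))
    L,R=[onz('top',p,z-.008)[:2] for p in lugs];v=R-L;n=np.array([v[1],-v[0]])/np.linalg.norm(v)
    print('L',L,'R',R,'dist',np.linalg.norm(v),'centre',(L+R)/2+.0225*n,'phi',np.degrees(np.arctan2(n[1],n[0]))%360)
run('pics/top0.png',(212.5,248),.06,[(200.25,236.5),(227.5,243)],(225,342))
run('pics/tw1.png',(310.2,225.5),.105,[(302,211),(327.2,227.2)],(238,5,360))
```

```text
rim (array([0.54224155, 0.28436588, 0.03423972]), np.float64(0.0017432655151888134))
L [0.57891283 0.32212443] R [0.559381   0.24935277] dist 0.07534723848665704 centre [0.54741603 0.29157115] phi 164.97595879581596
rim (array([0.58747058, 0.02743919, 0.03136596]), np.float64(0.0006290158353338604))
L [0.63239688 0.04711195] R [ 0.58802882 -0.0170872 ] dist 0.07803880924848937 centre [0.59170308 0.02780449] phi 145.35162896300562
```

```bash
python3 g.py 0.5624 -0.0128 0.072 140.3 20;python3 drive.py '-0.02 -0.012 0.007 0.007 0 0.02;-0.04 -0.024 0.014 0.015 0 0.04;-0.06 -0.036 0.022 0.022 0 0.06;-0.075 -0.046 0.027 0.029 0 0.075;-0.086 -0.052 0.0312 0.029 0 0.079;-0.086 -0.052 0.0312 0.029 0 0.079;-0.086 -0.052 0.0312 0.029 0 0.079;-0.086 -0.052 0.0312 0.029 0 0.079;-0.086 -0.052 0.0312 0.029 0 0.079'; python3 g.py 0.5624 -0.0128 0.097 140.3 20
```

```text
t 6.3 G [0.5169 0.0817 0.0719] phi 145.1 roll -0.0 tilt 20.0 F [ 0.4 -0.9 -1.8] M [ 0.34  0.52 -0.02] gap 0.115 ff 108
row -0.0859 -0.052 0.0312 0.028 -0.0 0.078 | |d| 0.105 |w| 0.08
time_s: 7.25
tcp_pos: [0.5673, -0.0167, 0.0543]
eef_rot: [-3.141, 0.349, 2.448]
force: [0.1, -0.1, -1.4]
finger_gap: 0.118
finger_force: 107.8
t 7.2 G [ 0.5623 -0.0126  0.0722] phi 140.3 roll -0.0 tilt 20.0 F [ 0.1 -0.1 -1.4] M [0.4  0.47 0.  ] gap 0.118 ff 108
row -0.0087 -0.0001 -0.0232 -0.0 0.0 -0.0 | |d| 0.025 |w| 0.00
```

```bash
python3 drive.py '-0.003 0 -0.009 0 0 0;-0.0065 0 -0.0178 0 0 0;-0.0087 0 -0.0235 0 0 0;-0.0087 0 -0.0235 0 0 0;-0.0087 0 -0.0235 0 0 0'; python3 g.py; python3 drive.py '-0.001 0 -0.0028 0 0 0;-0.002 0 -0.0056 0 0 0;-0.002 0 -0.0056 0 0 0;-0.002 0 -0.0056 0 0 0'; python3 g.py
```

```text
time_s: 7.75
tcp_pos: [0.5677, -0.0179, 0.0796]
eef_rot: [-3.141, 0.35, 2.447]
force: [0.2, -0.4, -2.0]
finger_gap: 0.121
finger_force: 107.8
t 7.8 G [ 0.5627 -0.0138  0.0975] phi 140.2 roll -0.0 tilt 20.0 F [ 0.2 -0.4 -2. ] M [0.42 0.47 0.01] gap 0.121 ff 108
time_s: 8.15
tcp_pos: [0.5676, -0.0177, 0.0853]
eef_rot: [-3.141, 0.349, 2.447]
force: [0.4, -0.1, -1.9]
finger_gap: 0.116
finger_force: 107.8
t 8.2 G [ 0.5626 -0.0135  0.1032] phi 140.2 roll -0.0 tilt 20.0 F [ 0.4 -0.1 -1.9] M [ 0.36  0.48 -0.04] gap 0.116 ff 108
```

No contact 2 mm past the height where the lugs would have met the underside, so they seem to be in the slots. I'll keep rising.

```bash
python3 drive.py '-0.001 0 -0.0028 0 0 0;-0.002 0 -0.0056 0 0 0;-0.002 0 -0.0056 0 0 0'; python3 g.py; python3 drive.py '-0.001 0 -0.0028 0 0 0;-0.002 0 -0.0056 0 0 0;-0.002 0 -0.0056 0 0 0'; python3 g.py
```

```text
time_s: 8.45
tcp_pos: [0.5678, -0.0176, 0.0917]
eef_rot: [3.142, 0.35, 2.447]
force: [0.6, 0.4, -2.1]
finger_gap: 0.113
finger_force: 107.8
t 8.4 G [ 0.5628 -0.0134  0.1096] phi 140.2 roll 0.0 tilt 20.0 F [ 0.6  0.4 -2.1] M [0.41 0.52 0.03] gap 0.113 ff 108
time_s: 8.75
tcp_pos: [0.5677, -0.0176, 0.0977]
eef_rot: [3.142, 0.35, 2.447]
force: [0.5, -0.2, -1.7]
finger_gap: 0.117
finger_force: 107.8
t 8.8 G [ 0.5627 -0.0134  0.1155] phi 140.2 roll 0.0 tilt 20.0 F [ 0.5 -0.2 -1.7] M [ 0.38  0.5  -0.02] gap 0.117 ff 108
```

```bash
python3 drive.py '-0.001 0 -0.0024 0 0 0;-0.0017 0 -0.0045 0 0 0;-0.0017 0 -0.0045 0 0 0;-0.0017 0 -0.0045 0 0 0'; python3 g.py
python3 - <<'E'
import numpy as np
C=np.array([.6355,-.0735])
for p in(146,160,178,182):print(p,np.round(C+.095*np.array([np.cos(np.radians(p)),np.sin(np.radians(p))]),4))
E
python3 g.py 0.5567 -0.0204 0.1203 146 20
```

```text
time_s: 9.15
tcp_pos: [0.5676, -0.0177, 0.102]
eef_rot: [-3.141, 0.349, 2.447]
force: [1.0, -0.3, -2.0]
finger_gap: 0.118
finger_force: 107.8
t 9.2 G [ 0.5626 -0.0135  0.1199] phi 140.2 roll -0.0 tilt 20.0 F [ 1.  -0.3 -2. ] M [0.37 0.5  0.02] gap 0.118 ff 108
146 [ 0.5567 -0.0204]
160 [ 0.5462 -0.041 ]
178 [ 0.5406 -0.0702]
182 [ 0.5406 -0.0768]
t 9.2 G [ 0.5626 -0.0135  0.1199] phi 140.2 roll -0.0 tilt 20.0 F [ 1.  -0.3 -2. ] M [0.37 0.5  0.02] gap 0.118 ff 108
row -0.0 -0.0084 -0.0004 -0.035 0.0 -0.095 | |d| 0.008 |w| 0.10
```

```bash
python3 drive.py '-0.0002 -0.004 -0.0006 -0.017 0 -0.047;-0.0002 -0.0084 -0.001 -0.035 0 -0.095;-0.0002 -0.0084 -0.001 -0.035 0 -0.095;-0.0002 -0.0084 -0.001 -0.035 0 -0.095'; python3 g.py 0.5462 -0.0410 0.1205 160 20
```

```text
time_s: 9.55
tcp_pos: [0.5621, -0.0242, 0.103]
eef_rot: [3.141, 0.349, 2.546]
force: [0.5, 0.5, -1.8]
finger_gap: 0.114
finger_force: 107.8
t 9.6 G [ 0.5567 -0.0205  0.1209] phi 145.9 roll 0.0 tilt 20.0 F [ 0.5  0.5 -1.8] M [0.35 0.56 0.03] gap 0.114 ff 108
row -0.0023 -0.0213 0.0013 -0.084 0.0 -0.231 | |d| 0.021 |w| 0.25
```

```bash
python3 drive.py '-0.0003 -0.006 0 -0.021 0 -0.06;-0.001 -0.0108 0 -0.042 0 -0.115;-0.0015 -0.016 0 -0.063 0 -0.175;-0.0023 -0.0213 0.001 -0.084 0 -0.231;-0.0023 -0.0213 0.001 -0.084 0 -0.231;-0.0023 -0.0213 0.001 -0.084 0 -0.231'; python3 g.py 0.5406 -0.0702 0.1205 178 20
```

```text
time_s: 10.15
tcp_pos: [0.5525, -0.0429, 0.1029]
eef_rot: [3.141, 0.349, 2.791]
force: [-0.8, 0.7, -1.3]
finger_gap: 0.116
finger_force: 107.8
t 10.2 G [ 0.5464 -0.0407  0.1208] phi 159.9 roll 0.0 tilt 20.0 F [-0.8  0.7 -1.3] M [ 0.21  0.55 -0.  ] gap 0.116 ff 108
row -0.0041 -0.0277 0.0018 -0.108 0.0 -0.297 | |d| 0.028 |w| 0.32
```

```bash
python3 drive.py '-0.0003 -0.007 0 -0.027 0 -0.074;-0.0013 -0.014 0 -0.054 0 -0.148;-0.0025 -0.021 0 -0.081 0 -0.222;-0.0041 -0.0277 0.0015 -0.108 0 -0.297;-0.0041 -0.0277 0.0015 -0.108 0 -0.297;-0.0041 -0.0277 0.0015 -0.108 0 -0.297'; python3 g.py 0.5406 -0.0702 0.1175 178 20
```

```text
time_s: 10.75
tcp_pos: [0.5471, -0.0702, 0.1028]
eef_rot: [3.141, 0.349, 3.106]
force: [0.4, -0.1, -1.3]
finger_gap: 0.115
finger_force: 107.8
t 10.8 G [ 0.5406 -0.07    0.1207] phi 178.0 roll 0.0 tilt 20.0 F [ 0.4 -0.1 -1.3] M [0.05 0.57 0.05] gap 0.115 ff 108
row 0.0011 -0.0003 0.003 0.001 -0.0 -0.0 | |d| 0.003 |w| 0.00
```

```bash
python3 drive.py '0.0005 0 0.0014 0 0 0;0.0011 0 0.003 0 0 0;0.0011 0 0.003 0 0 0;0.0011 0 0.003 0 0 0'; python3 g.py; python3 drive.py '0.0003 0 0.0009 0 0 0;0.0003 0 0.0009 0 0 0;0.0003 0 0.0009 0 0 0';  python3 g.py
```

```text
time_s: 11.15
tcp_pos: [0.547, -0.0701, 0.0997]
eef_rot: [-3.141, 0.349, 3.11]
force: [1.1, -1.1, -0.9]
finger_gap: 0.116
finger_force: 107.9
t 11.2 G [ 0.5405 -0.0699  0.1176] phi 178.2 roll -0.0 tilt 20.0 F [ 1.1 -1.1 -0.9] M [0.08 0.5  0.02] gap 0.116 ff 108
time_s: 11.45
tcp_pos: [0.5472, -0.0704, 0.099]
eef_rot: [-3.141, 0.35, 3.11]
force: [-0.3, 1.6, 4.5]
finger_gap: 0.119
finger_force: 108.5
t 11.4 G [ 0.5407 -0.0702  0.1168] phi 178.2 roll -0.0 tilt 20.1 F [-0.3  1.6  4.5] M [0.37 0.02 0.21] gap 0.119 ff 109
```

```bash
python3 drive.py '0 0 0 0 0 0;0 0 0 0 0 0;0 0 0 0 0 0;0 0 0 0 0 0' 0.4 40; python3 g.py; python3 drive.py '0 0 -0.02 0 0 0;0 0 -0.045 0 0 0;0 0 -0.065 0 0 0;0 0 -0.065 0 0 0;0 0.02 -0.065 0 0 0;0 0.04 -0.065 0 0 0;0 0.04 -0.065 0 0 0;0 0.04 -0.065 0 0 0'
python3 - <<'E'
from h import *
a=bot.camera('scene');b=bot.camera('top');cv2.imwrite('pics/s2.png',a);cv2.imwrite('pics/t2.png',b)
c=lambda i,x,y:cv2.resize(i[y:y+120,x:x+80],None,fx=5,fy=5,interpolation=cv2.INTER_CUBIC)
cv2.imwrite('pics/w2.png',np.hstack([c(a,310,180),c(b,310,170)]))
E
python3 g.py
```

```text
time_s: 11.85
tcp_pos: [0.5468, -0.0707, 0.0987]
eef_rot: [-3.141, 0.349, 3.11]
force: [0.2, -1.0, -0.3]
finger_gap: 0.398
finger_force: 0.0
t 11.8 G [ 0.5403 -0.0705  0.1165] phi 178.2 roll -0.0 tilt 20.0 F [ 0.2 -1.  -0.3] M [-0.04  0.34  0.01] gap 0.398 ff 0
time_s: 12.65
tcp_pos: [0.5259, -0.0298, 0.1594]
eef_rot: [-3.141, 0.349, 3.111]
force: [-0.5, -0.3, -0.1]
finger_gap: 0.402
finger_force: 0.0
t 12.8 G [ 0.5194 -0.0303  0.1773] phi 178.2 roll -0.0 tilt 20.0 F [-1.2 -0.  -0.7] M [ 0.02  0.38 -0.01] gap 0.397 ff 0
```

View pics/w2.png

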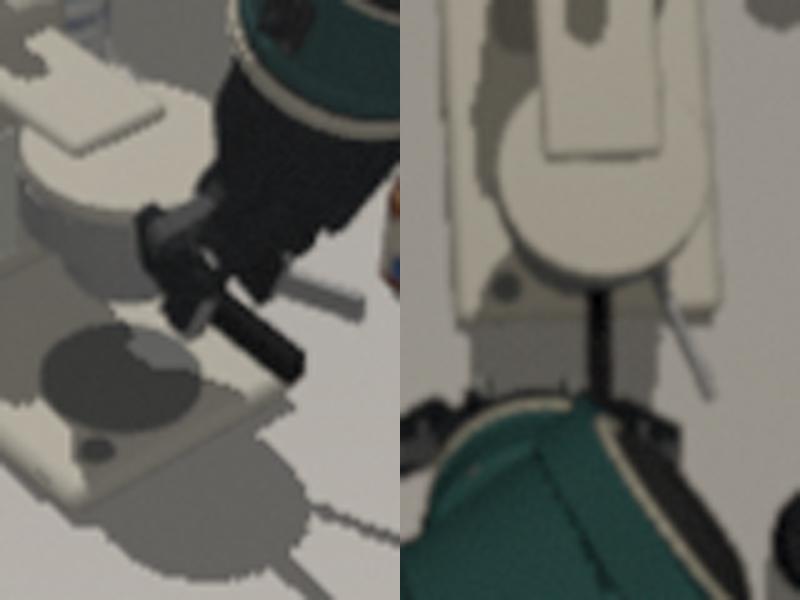

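The left half (scene) shows the cup hanging, its black handle free at crop (260,330), with the guard bar beyond it. In the right half (top) the handle points straight towards the robot at crop (600,345) and the guard tip is at (710,395). I'll shut the fingers and come down behind the handle.

```bash
python3 drive.py '0 0 0 0 0 0;0 0 0 0 0 0;0 0 0 0 0 0;0 0 0.02 0 0 0;0 0 0.045 0 0 0;0 0 0.065 0 0 0;0 0 0.065 0 0 0;0 0 0.065 0 0 0' 0 30; python3 g.py; python3 drive.py '0 -0.005 0 0 0 0;0 -0.01 0 0 0 0;0 -0.014 0 0 0 0;0 -0.014 0 0 0 0'; python3 g.py
```

```text
time_s: 13.55
tcp_pos: [0.548, -0.0301, 0.099]
eef_rot: [3.141, 0.349, 3.111]
force: [-0.2, 0.2, 0.9]
finger_gap: 0.0
finger_force: 0.0
t 13.6 G [ 0.5415 -0.0299  0.1169] phi 178.2 roll 0.0 tilt 20.0 F [-0.2  0.2  0.9] M [-0.04  0.34 -0.01] gap 0.000 ff 0
time_s: 13.95
tcp_pos: [0.5477, -0.0458, 0.099]
eef_rot: [-3.141, 0.35, 3.109]
force: [0.5, 0.1, 0.4]
finger_gap: -0.004
finger_force: 0.0
t 13.9 G [ 0.5412 -0.0456  0.1169] phi 178.1 roll -0.0 tilt 20.0 F [0.5 0.1 0.4] M [-0.01  0.34 -0.03] gap -0.004 ff 0
```

```bash
cat > arc.py <<'E'
import sys
from g import *
C=np.array([.6355,-.0735]);d=float(sys.argv[1]);off=float(sys.argv[2]) if len(sys.argv)>2 else 0
s=bot.get_state();R=Ro.from_euler('xyz',s['eef_rot']).as_matrix();q=Ro.from_rotvec([0,0,np.radians(d)]).as_matrix()
c=np.array([*C,s['tcp_pos'][2]]);T=q@R;t=c+q@(s['tcp_pos']-c)
st();print('row',*np.round(R.T@(t-s['tcp_pos']),4),*np.round(Ro.from_matrix(R.T@T).as_rotvec(),3))
E
python3 arc.py 7.5;python3 arc.py 15
```

```text
t 13.9 G [ 0.5412 -0.0456  0.1169] phi 178.1 roll -0.0 tilt 20.0 F [0.5 0.1 0.4] M [-0.01  0.34 -0.03] gap -0.004 ff 0
row 0.0023 -0.0118 -0.0008 -0.045 -0.0 -0.123
t 13.9 G [ 0.5412 -0.0456  0.1169] phi 178.1 roll -0.0 tilt 20.0 F [0.5 0.1 0.4] M [-0.01  0.34 -0.03] gap -0.004 ff 0
row 0.0032 -0.0238 -0.0011 -0.09 -0.0 -0.246
```

```bash
python3 drive.py '0.0012 -0.006 -0.0004 -0.022 0 -0.06;0.0023 -0.0118 -0.0008 -0.045 0 -0.123;0.0028 -0.018 -0.001 -0.067 0 -0.185;0.0032 -0.0238 -0.0011 -0.09 0 -0.246;0.0032 -0.0238 -0.0011 -0.09 0 -0.246;0.0032 -0.0238 -0.0011 -0.09 0 -0.246'; python3 arc.py 5
python3 - <<'E'
from h import *
a=bot.camera('scene');b=bot.camera('top');cv2.imwrite('pics/s3.png',a);cv2.imwrite('pics/t3.png',b)
c=lambda i,x,y:cv2.resize(i[y:y+120,x:x+80],None,fx=5,fy=5,interpolation=cv2.INTER_CUBIC)
cv2.imwrite('pics/w3.png',np.hstack([c(a,310,180),c(b,310,170)]))
E
```

```text
time_s: 14.55
tcp_pos: [0.5436, -0.0683, 0.0987]
eef_rot: [3.141, 0.349, -2.914]
force: [-0.1, 0.5, 1.0]
finger_gap: 0.001
finger_force: 0.0
t 14.6 G [ 0.5372 -0.0698  0.1165] phi 193.0 roll 0.1 tilt 20.0 F [-0.1  0.5  1. ] M [-0.02  0.35 -0.04] gap 0.001 ff 0
row 0.0018 -0.0078 -0.0007 -0.03 0.0 -0.082
```

View pics/w3.png

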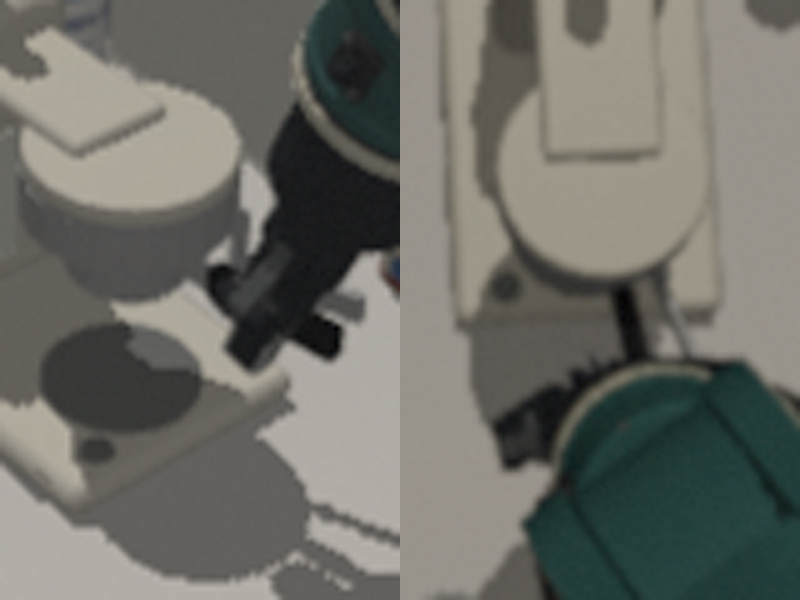

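The handle has turned with the push: in the top half it now runs from (622,290) to (640,355), about 15° further round and closer to the guard. I'll continue in small steps and watch the force.

```bash
python3 drive.py '0.0009 -0.004 -0.0003 -0.015 0 -0.041;0.0018 -0.0078 -0.0007 -0.03 0 -0.082;0.0018 -0.0078 -0.0007 -0.03 0 -0.082;0.0018 -0.0078 -0.0007 -0.03 0 -0.082'; python3 g.py; python3 drive.py '0.0007 -0.0031 -0.0003 -0.012 0 -0.033;0.0007 -0.0031 -0.0003 -0.012 0 -0.033;0.0007 -0.0031 -0.0003 -0.012 0 -0.033'; python3 arc.py 2
```

```text
time_s: 15.05
tcp_pos: [0.5435, -0.0758, 0.0987]
eef_rot: [3.141, 0.349, -2.826]
force: [-0.5, 0.2, 0.7]
finger_gap: 0.002
finger_force: 0.0
t 15.1 G [ 0.5373 -0.0778  0.1166] phi 198.1 roll 0.0 tilt 20.0 F [-0.5  0.2  0.7] M [-0.07  0.36  0.04] gap 0.002 ff 0
time_s: 15.35
tcp_pos: [0.5438, -0.0791, 0.0988]
eef_rot: [3.141, 0.349, -2.79]
force: [-0.9, -0.2, 0.2]
finger_gap: 0.002
finger_force: 0.0
t 15.3 G [ 0.5376 -0.0813  0.1166] phi 200.1 roll 0.0 tilt 20.0 F [-0.9 -0.2  0.2] M [-0.1   0.36 -0.02] gap 0.002 ff 0
row 0.0008 -0.0031 -0.0003 -0.012 0.0 -0.033
```

```bash
python3 drive.py '0.0008 -0.0031 -0.0003 -0.012 0 -0.033;0.0008 -0.0031 -0.0003 -0.012 0 -0.033;0.0008 -0.0031 -0.0003 -0.012 0 -0.033'; python3 g.py; python3 drive.py '0.0008 -0.0031 -0.0003 -0.012 0 -0.033;0.0008 -0.0031 -0.0003 -0.012 0 -0.033;0.0008 -0.0031 -0.0003 -0.012 0 -0.033'; python3 g.py
```

```text
time_s: 15.65
tcp_pos: [0.544, -0.0824, 0.0987]
eef_rot: [3.141, 0.349, -2.755]
force: [0.6, 0.4, -0.0]
finger_gap: -0.003
finger_force: 0.0
t 15.7 G [ 0.538  -0.0849  0.1166] phi 202.1 roll 0.0 tilt 20.0 F [ 0.6  0.4 -0. ] M [-0.12  0.34  0.02] gap -0.003 ff 0
time_s: 15.95
tcp_pos: [0.5444, -0.0856, 0.0988]
eef_rot: [3.141, 0.349, -2.72]
force: [-0.0, 0.5, 0.7]
finger_gap: -0.002
finger_force: 0.2
t 15.9 G [ 0.5384 -0.0882  0.1166] phi 204.1 roll 0.0 tilt 20.0 F [-0.   0.5  0.7] M [-0.09  0.36  0.06] gap -0.002 ff 0
```

```bash
python3 drive.py '0.0006 -0.0023 -0.0002 -0.009 0 -0.025;0.0006 -0.0023 -0.0002 -0.009 0 -0.025;0.0006 -0.0023 -0.0002 -0.009 0 -0.025'; python3 g.py; python3 drive.py '0.0006 -0.0023 -0.0002 -0.009 0 -0.025;0.0006 -0.0023 -0.0002 -0.009 0 -0.025;0.0006 -0.0023 -0.0002 -0.009 0 -0.025'; python3 g.py;  python3 - <<'E'
from h import *
a=bot.camera('scene');b=bot.camera('top');cv2.imwrite('pics/s4.png',a);cv2.imwrite('pics/t4.png',b)
c=lambda i,x,y:cv2.resize(i[y:y+120,x:x+80],None,fx=5,fy=5,interpolation=cv2.INTER_CUBIC)
cv2.imwrite('pics/w4.png',np.hstack([c(a,310,180),c(b,310,170)]))
E
```

```text
time_s: 16.25
tcp_pos: [0.5445, -0.0871, 0.0987]
eef_rot: [3.14, 0.35, -2.693]
force: [-0.3, 5.9, -1.3]
finger_gap: -0.001
finger_force: 2.6
t 16.2 G [ 0.5386 -0.0899  0.1165] phi 205.7 roll 0.1 tilt 20.0 F [-0.3  5.9 -1.3] M [0.94 0.44 0.41] gap -0.001 ff 3
time_s: 16.55
tcp_pos: [0.5445, -0.0881, 0.0985]
eef_rot: [3.139, 0.35, -2.665]
force: [-0.6, 13.3, -4.1]
finger_gap: 0.003
finger_force: 6.0
t 16.6 G [ 0.5388 -0.0911  0.1164] phi 207.3 roll 0.1 tilt 20.0 F [-0.6 13.3 -4.1] M [2.3  0.63 0.77] gap 0.003 ff 6
```

View pics/w4.png

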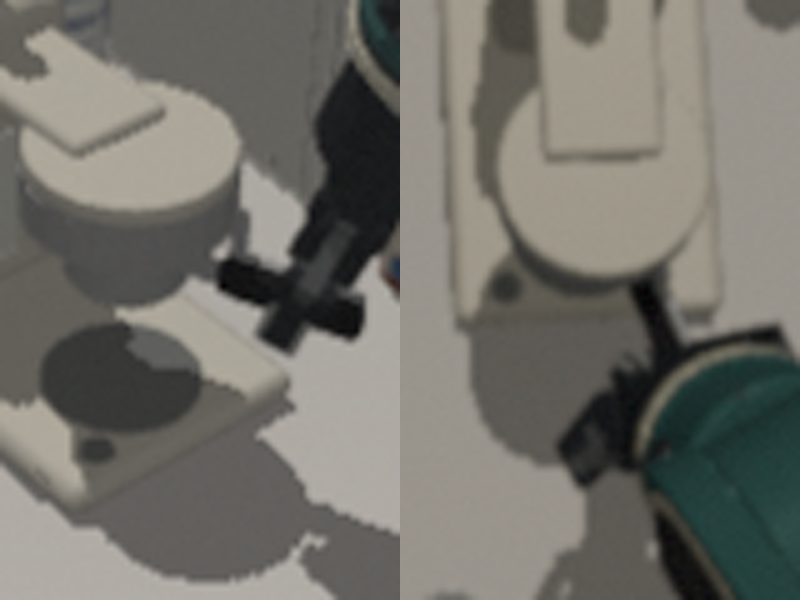

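The force rose to 13 N at the hard stop and the handle now hides the guard. The cup's bottom edge in the scene half dropped from row 298 to about 306, which is about 4 mm. I'll back off and check.

```bash
python3 drive.py '0 0.006 0 0 0 0;0 0.02 0 0 0 0;0 0.035 0 0 0 0;0 0.035 -0.04 0 0 0;0 0.035 -0.085 0 0 0;0 0.035 -0.13 0 0 0;-0.03 0.07 -0.17 0 0 0;-0.03 0.11 -0.2 0 0 0;-0.03 0.15 -0.22 0 0 0;-0.03 0.19 -0.22 0 0 0;-0.03 0.23 -0.22 0 0 0;-0.03 0.25 -0.22 0 0 0;-0.03 0.25 -0.22 0 0 0'; python3 g.py;  python3 - <<'E'
from h import *
a=bot.camera('scene');b=bot.camera('top');cv2.imwrite('pics/s5.png',a);cv2.imwrite('pics/t5.png',b)
c=lambda i,x,y:cv2.resize(i[y:y+120,x:x+80],None,fx=5,fy=5,interpolation=cv2.INTER_CUBIC)
cv2.imwrite('pics/w5.png',np.hstack([c(a,310,180),c(b,310,170)]))
E
```

```text
time_s: 17.95
tcp_pos: [0.4113, 0.0636, 0.2997]
eef_rot: [-3.135, 0.344, -2.666]
force: [0.6, -0.2, -0.5]
finger_gap: 0.002
finger_force: 0.0
t 17.9 G [0.4056 0.0607 0.3175] phi 207.2 roll -0.4 tilt 19.7 F [ 0.6 -0.2 -0.5] M [-0.21  0.25 -0.04] gap 0.002 ff 0
```

View pics/w5.png

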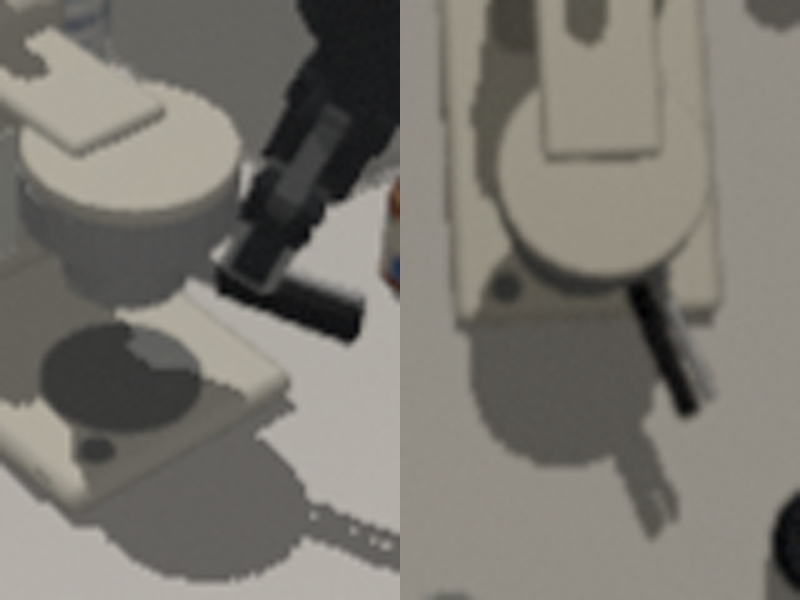

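The handle now lies alongside the guard bar (top half: handle tip at (690,410), guard close on its right), and the robot is clear. I'll check the 4 mm drop and the level from the cup's bottom edge in the scene images.

Run:
```python
from h import *
im={k:cv2.GaussianBlur(cv2.imread(f'pics/s{k}.png'),(0,0),.7).astype(np.float32).sum(2) for k in(2,5)}
for x in range(327,345,3):
    r=[]
    for k in im:
        rows=np.arange(232,246,.1,dtype=np.float32);v=cv2.remap(im[k],np.full((1,len(rows)),x,np.float32),rows[None],cv2.INTER_LINEAR)[0]
        d=np.abs(np.gradient(v));r.append(float(rows[d.argmax()]))
    print(x,np.round(r,1))
print('expected shift of 4 mm, px',proj('scene',[.61,-.06,.086])-proj('scene',[.61,-.06,.09]))
t=cv2.imread('pics/t5.png');b=blob(t,(430-100+20,225,40,35),60);print(b)
C=np.array([.6355,-.0735]);
for p in b[:3]:
    q=onz('top',p,.117)[:2];print(q,np.degrees(np.arctan2(*(q-C)[::-1]))%360,np.hypot(*(q-C)))
q1,q2=[onz('top',p,.117)[:2] for p in b[1:3]];print('heading',np.degrees(np.arctan2(*(q2-q1)[::-1]))%360)
# bystanders moved?
a=cv2.imread('pics/top0.png').astype(int);d=np.abs(a-t).max(2)
for n,(x,y) in dict(meas=(319,298),mask=(398,278),drop=(417,217),cream=(430,253)).items():print(n,d[y-14:y+14,x-14:x+14].mean().round(1))
```

```text
327 [244.2 244.2]
330 [244.2 244.2]
333 [243.2 243.2]
336 [244.2 244.2]
339 [239.2 241.2]
342 [242.2 240.2]
expected shift of 4 mm, px [-0.05582806  1.26889501]
(array([361.        , 236.51298701]), array([355.7722411 , 224.00536602]), array([367.40269425, 251.83168754]), 154)
[ 0.5588095 -0.1015401] 200.08376640728474 0.08165586126405874
[ 0.59127191 -0.08953656] 199.93001714579086 0.04704566962666923
[ 0.51937897 -0.11612023] 200.15479451968238 0.12369550393658084
heading 200.2927557384833
meas 39.1
mask 3.1
drop 2.9
cream 2.9
```

Run:
```python
from h import *
im={k:cv2.imread(f'pics/s{k}.png').astype(int).sum(2) for k in(2,3,5)}
for x in(330,334,338,341):
    for k in im:print(x,k,im[k][234:246,x])
s0=cv2.imread('pics/scene0.png').astype(int);s5=cv2.imread('pics/s5.png').astype(int);d=np.abs(s0-s5).max(2)
for n,(x,y) in dict(meas=(371,320),mask=(422,270),drop=(393,224),cream=(428,243)).items():print(n,d[y-14:y+14,x-11:x+11].mean().round(1))
```

```text
330 2 [246 243 243 239 240 237 258 289 291 289 258 182]
330 3 [238 234 239 238 239 249 278 288 282 284 253 183]
330 5 [237 233 236 241 239 242 245 263 288 289 257 186]
334 2 [240 244 245 239 241 235 335 465 506 437 249 167]
334 3 [242 240 239 240 239 232 341 470 499 428 246 168]
334 5 [241 243 246 244 242 244 245 341 461 433 251 170]
338 2 [213 243 241 241 240 233 364 493 505 505 461 349]
338 3 [244 241 236 241 237 231 359 482 499 496 453 341]
338 5 [242 242 242 241 242 242 238 338 461 502 455 346]
341 2 [ 80  97 132 180 221 326 418 414 435 505 507 445]
341 3 [236 235 240 237 236 286 421 497 499 499 499 439]
341 5 [240 236 232 239 235 237 294 423 501 501 502 440]
meas 9.5
mask 3.2
drop 8.9
cream 9.1
```

The cup's bottom edge dropped about 1.2 px along its whole width, which is about 4 mm, so the lugs are in the pockets and the cup hangs level. The handle heading is 200°, at the stop. The small differences around the bystanders are consistent with arm shadow.

```bash
python3 -c "
from bench import bot
print(bot.sign_off())"
```

```text
the job is handed in; nothing more can be done
None
```

The herb cup is locked in the steamer's collar: it turned to the hard stop, dropped about 4 mm into its pockets and hangs level. The bystanders look undisturbed and the robot is clear of everything; I handed the job in at about 18 s.

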